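Walk the tube block round to the chiller's cold plate

ROBOT

A 7-joint arm with a two-finger parallel gripper is mounted at the origin on the work surface. World frame = base frame: x ahead of the robot, y to its left, z up, the work surface at z = 0. Lengths are in m, angles in rad, forces in N, time in s.
With the tool pointing down it reaches from about 0.425 to 0.8 m from the base axis. Payload 8.3 kg.
Tool frame: the origin (TCP) lies between the finger pads; the fingertips stand 22 mm ahead of it and the grasp point (between the pads) lies 3 mm ahead of it (bot.tips_ahead is the distance from the TCP to the fingertips, in m); z points along the fingers, x is the direction in which the jaws open and shut, and the axes are right-handed (so a half turn about z gives the same grasp; the last joint's range is limited). The gripper opens to 85 mm and grips with 20 to 120 N. Pads are 22 mm wide; open, the fingers measure 114 mm over their backs; the gripper's body (76 mm by 85 mm) begins 54 mm behind the grasp point. The pads swing forward as they close: fully open they stand 13 mm farther back than shut.
Start: joints at [-1.255, 0.383, 0.016, 1.37, -0.006, 1.388, -0.046], TCP at [0.231, 0.581, 0.253] pointing down, gripper open.
Joint ranges: [-2.95, 2.95], [-0.25, 2.06], [-1.52, 1.56], [0.18, 2.33], [-1.44, 4.58], [0.02, 2.06], [-3.01, 3.01]. Speed limits (rad/s): [2.39, 2.39, 3.01, 3.01, 3.14, 3.14, 3.14].

INTERFACE

Orientations are given as a unit quaternion [x, y, z, w].
In Python, from rig import bot gives the robot as it stands.
- The arm moves only by the shell command python3 -m jog 'ROWS' [FORCE]. ROWS is JSON, a list that holds one entry, the list of rows, each a list of 7 numbers: the shift along the world's x, y, z in units of 0.4 m (1.0 is 0.4 m), then the turn, a rotation vector about the world's x, y, z in units of 60 degrees (1.0 is 60 degrees), then the gripper's target within -1 to 1 (shut at 1, half-way at 0, fully open at -1). In form: [[[dx, dy, dz, ax, ay, az, fingers], ...]]. A call has 1 to 12 rows; each row is the pose to reach, as a shift and turn from the pose measured when the call began; what a row does not reach only later rows make up. A row lasts 1/10 s, in which the tool goes at most 50 mm and 8.59 degrees, less where a joint would pass 70% of its speed; a pose out of reach is approached as far as the arm can. A call with a number of a shift or a turn outside -1 to 1 is refused whole. A call with a gripper value outside its range is refused whole. The fingers move at their own pace and stop on an object; FORCE is the grip in N (left out, the last holds). Time passes only in rows, so rows that repeat a pose let the fingers close. It gives the time, the measured TCP pose, the force and the opening at its end, in the units of the state.
- bot.sense(): the state, without advancing time (a new reading comes with each control period).
- bot.get_image(name): name is "side" or "top" or "wrist"; returns a dict with "color" (480x640x3 uint8, red, green, blue), "fx", "fy", "cx", "cy" (pixels), "dist" ([k1, k2, p1, p2, k3] as OpenCV has them; the pictures are not rectified), "extrinsics" (4x4, takes a point from world to camera coordinates); the wrist camera has in their place "tool_from_camera" (4x4, takes a point from camera to tool coordinates, whose origin is the TCP and whose axes are the tool frame's). Camera axes: x right, y down, z forward; pixel columns grow to the right and rows downward; lengths in m; the calibration is good to about 2 mm. A picture is of the moment at which its call begins: read the wrist's pose just before it. There is no depth.
- bot.close_job(): hands the job in, once; it reports no verdict.
The state is a dict: "clock": time; "joint_pos": joint angles; "joint_vel": joint speeds; "effort": joint torques, N m; "ee_pos": TCP position; "eef_rot": TCP orientation; "force": force on the tool from outside, world axes, zero at the start; "moment": the same for the moment, N m; "finger_gap": finger opening in m.
Only numpy, scipy, OpenCV 4.12 (cv2) and the standard library are available. Lean on these libraries where they do the work, as an engineer would, in place of code of your own. Each camera call takes 0.05 s, during which the arm holds its last target. There are 200 camera calls.

TASK

Push the heavy aluminium tube block round on the bench until one of its two long sides lies flat against the chiller's copper cold plate with no part of that side sticking out past either end of the copper. Only push it along the bench with the fingers: do not lift or tip it or shove it with the arm, and leave the tube rack, tip box, tip rack and jar where they stand. Finish with the robot clear of everything.

Things in the scene. Friction and masses are not known exactly. Their poses are not given: they have to be found in the camera images.
- block: Silvery aluminium block, 24 dark wells in its flat top, loose, 0.7 to 1 kg, 90 (x) by 130 (y) by 45 mm high; too wide to grip. Origin: centre of its underside. Its long sides are the faces at x = +45 and -45 mm, along its y axis; either may go against the plate. Starts 45 to 90 degrees off parallel to the plate. Slides under about 4 to 11 N, stays where left.
- chiller: Low white chiller, fixed, 260 wide, 155 deep, 70 mm high; on its front an upright copper plate 200 mm wide, from 2 to 56 mm above the bench, 15 mm proud of the housing. Origin: on the bench under the middle of the copper's front face. x points from that face back into the housing (free bench at negative x); y runs along the plate, its ends at y = +100 and -100 mm.
- tube_rack: Bystander: white rack 75 by 115 mm holding blue-capped clear tubes, 96 mm high, loose. Origin: centre of its underside; y along the 115 mm.
- tip_box: Bystander: orange box with pale lid, 82 by 122 by 63 mm high, loose. Origin: centre of its underside; y along the 122 mm.
- tip_rack: Bystander: white pipette-tip rack with yellow tips, 65 by 100 by 54 mm high, loose. Origin: centre of its underside; y along the 100 mm.
- jar: Bystander: amber jar, 50 mm diameter, 50 mm high, loose. Origin: centre of its underside.
Things that resemble listed ones, but are neither listed nor needed, are in the scene too. What is shaped like the block but blue is not meant.

How it is judged:
At the end, for the whole second after the job is handed in: Block flat on the bench, at rest, a long side parallel to the plate within 0.04 rad and against it (centre at most 49 mm from the plate face; 45 when touching), its centre within 37 mm of the plate middle along the plate; bystanders within 20 mm of their starts (angle between the y axis of block and the y axis of chiller, either way round below 0.04 rad and x of block in the frame of chiller between -0.049 and -0.04 m and y of block in the frame of chiller between -0.037 and 0.037 m and height (world z) of block below 0.004 m and angle between block's own z axis and vertical below 0.04 rad and linear speed of block below 0.005 m/s and angular speed of block below 0.05 rad/s and distance of each of tube_rack, tip_box, tip_rack, jar from where it was at the start of the episode below 0.02 m).
It fails at once if the block is lifted off the bench (height (world z) of block above 0.01 m).
It fails at once if the block is tipped (angle between block's own z axis and vertical above 0.12 rad).
It fails at once if the arm or the gripper's body, not the fingers, shoves the block (contact force between the arm and block above 5 N).
It fails at once if the tube rack, tip box, tip rack or jar is moved or lifted (distance of any of tube_rack, tip_box, tip_rack, jar from where it was at the start of the episode above 0.02 m).
It also fails if it takes over 72 s, if anything falls off the work surface, if the arm or the gripper's body presses on something with over 40 N, if the wrist force passes 120 N, or if a joint passes its speed limit or range.

## Working session

There is one attempt and no reset: what is moved stays moved. The work goes in short steps, Python scripts to look and compute and a shell command to move; the robot and the scene stay as the last step left them, time stands still between calls to the robot, and variables do not carry over. Pictures are saved under pics/ and viewed, about 8 in all and at most 12, crops included, and the job is handed in when it is done.

```bash
mkdir -p pics; ls
python3 - <<'E'
from rig import bot
import cv2
s=bot.sense();print({k:(v if not hasattr(v,'round') else v) for k,v in s.items()})
for n in("top","side"):
    d=bot.get_image(n);cv2.imwrite(f"pics/{n}0.png",d["color"][...,::-1]);print({k:v for k,v in d.items() if k!="color"})
print(bot.tips_ahead)
E
```

```text
pics
{'clock': 0.0, 'joint_pos': array([-1.2549092 ,  0.38429405,  0.01637331,  1.37115845, -0.00632899,
        1.38820686, -0.04648437]), 'joint_vel': array([-3.89340506e-04,  2.17076918e-03,  1.99954875e-04, -9.39078198e-04,
       -3.18976551e-04, -8.87268148e-05,  3.06136299e-04]), 'effort': array([-9.77567724e-04, -6.27611876e+01,  8.43839049e-01, -3.71822405e+01,
        1.65737397e-02,  1.45547968e-02,  1.94651813e-05]), 'ee_pos': array([0.23090642, 0.58028193, 0.25224203]), 'eef_rot': array([ 8.27563615e-01,  5.61371040e-01, -8.32173426e-04,  5.70864763e-04]), 'force': array([-0.04341789, -0.84195523, -1.26795795]), 'moment': array([ 0.01824989,  0.00450655, -0.01013325]), 'finger_gap': 0.08523573902216232}
{'fx': 457.989119974205, 'fy': 457.989119974205, 'cx': 332.38297912343165, 'cy': 253.77321757315116, 'dist': array([0.00146941, 0.        , 0.        , 0.        , 0.        ]), 'extrinsics': array([[-0.02604647, -0.99904775, -0.03500241,  0.13339274],
       [-0.99471816,  0.02937935, -0.09834952,  0.57216357],
       [ 0.09928422,  0.03225588, -0.99453617,  0.89098735],
       [ 0.        ,  0.        ,  0.        ,  1.        ]])}
{'fx': 450.1101803602481, 'fy': 450.1101803602481, 'cx': 320.5381254175311, 'cy': 234.76272948837726, 'dist': array([-0.07714205,  0.        ,  0.        ,  0.        ,  0.        ]), 'extrinsics': array([[-0.96392371, -0.26612041, -0.00556918,  0.59784614],
       [-0.19231052,  0.71073514, -0.67666256,  0.0622783 ],
       [ 0.18403194, -0.65118007, -0.73627221,  0.77295741],
       [ 0.        ,  0.        ,  0.        ,  1.        ]])}
0.022
```

View pics/top0.png

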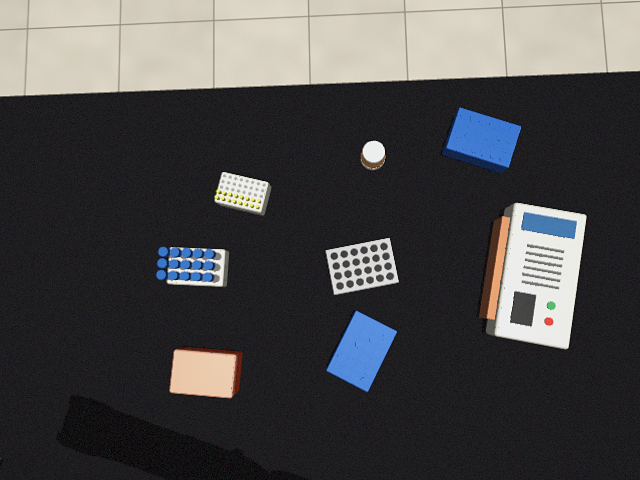

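View pics/side0.png

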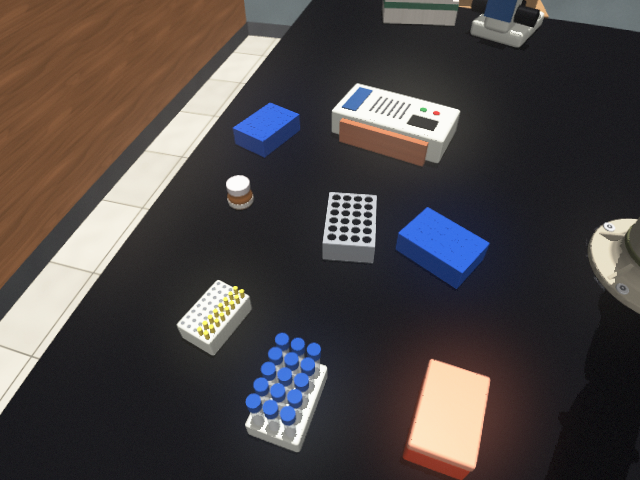

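Top view: block top corners about (326,250), (390,238), (398,282), (334,294). The chiller is on the right, its copper facing image-left (world +y) at about (497,217)–(480,317). The blue decoys are at (362,351) and (482,138), and the jar at (373,155).

```bash
cat > h.py <<'E'
import numpy as np,cv2
from rig import bot
def ray(d,px,z,E=None):
    K=np.array([[d["fx"],0,d["cx"]],[0,d["fy"],d["cy"]],[0,0,1]])
    E=d["extrinsics"] if E is None else E
    u=cv2.undistortPoints(np.array(px,float).reshape(-1,1,2),K,d["dist"])[:,0]
    r=np.c_[u,np.ones(len(u))]@E[:3,:3]; o=-E[:3,:3].T@E[:3,3]
    return (o+r*((z-o[2])/r[:,2])[:,None])[:,:2]
def quad(mask):
    cs,_=cv2.findContours(mask.astype(np.uint8),cv2.RETR_EXTERNAL,cv2.CHAIN_APPROX_NONE)
    c=max(cs,key=cv2.contourArea); h=cv2.convexHull(c)
    for e in np.arange(.01,.2,.005):
        q=cv2.approxPolyDP(h,e*cv2.arcLength(h,True),True)
        if len(q)<=4: break
    return q[:,0],h[:,0]
def proj(d,P):
    E=d["extrinsics"];K=np.array([[d["fx"],0,d["cx"]],[0,d["fy"],d["cy"]],[0,0,1]])
    return cv2.projectPoints(np.array(P,float),cv2.Rodrigues(E[:3,:3])[0],E[:3,3],K,d["dist"])[0][:,0]
def box(x,y,a,sx,sy,zs,cx=0,cy=0):
    c,s=np.cos(a),np.sin(a)
    return np.array([[x+c*(cx+i*sx)-s*(cy+j*sy),y+s*(cx+i*sx)+c*(cy+j*sy),z] for z in zs for i,j in((-.5,-.5),(.5,-.5),(.5,.5),(-.5,.5))])
E
python3 - <<'E'
from h import *
d=bot.get_image("top");im=d["color"].astype(int);R,G,B=im[...,0],im[...,1],im[...,2]
yy,xx=np.mgrid[:480,:640]
silver=(R>90)&(abs(R-B)<40)&(xx>310)&(xx<410)&(yy>225)&(yy<305)
q,h=quad(silver);print("block px",q.tolist());w=ray(d,q,.045);print(w.round(4).tolist(),np.linalg.norm(np.roll(w,-1,0)-w,axis=1),w.mean(0))
r=ray(d,h,.045).astype(np.float32);print(cv2.minAreaRect(r))
white=(R>120)&(abs(R-B)<40)&(xx>475)&(yy>190)&(yy<365)
q,h=quad(white);print("chil px",q.tolist());w=ray(d,q,.07);print(w.round(4).tolist(),np.linalg.norm(np.roll(w,-1,0)-w,axis=1))
print(cv2.minAreaRect(ray(d,h,.07).astype(np.float32)))
cu=(R>110)&(R-B>50)&(xx>460)&(xx<515)&(yy>200)&(yy<330)
q,h=quad(cu);print("cu px",q.tolist());print(ray(d,q,.056).round(4).tolist(),ray(d,q,.002).round(4).tolist())
for n,p,z in(("jar",(373,150),.05),("blueR",(362,351),.045),("blueL",(485,138),.045),("tiprack",(242,190),.05)):print(n,ray(d,[p],z))
im2=cv2.resize(d["color"][190:370,310:610],None,fx=2.6,fy=2.6,interpolation=cv2.INTER_CUBIC);cv2.imwrite("pics/c.png",im2[...,::-1])
E
```

```text
block px [[389, 238], [398, 282], [334, 294], [326, 250]]
[[0.6022, 0.0041], [0.5149, -0.0101], [0.4948, 0.1159], [0.5821, 0.1294]] [0.08852267 0.12757494 0.08836032 0.12692887] [0.54850174 0.05982594]
((0.5485823154449463, 0.060254208743572235), (0.09071952104568481, 0.1299925446510315), 9.395244598388672)
chil px [[515, 203], [586, 216], [567, 348], [494, 333]]
[[0.6592, -0.2369], [0.6297, -0.3685], [0.3834, -0.3142], [0.414, -0.1822]] [0.13482474 0.25215379 0.13549231 0.25130402]
((0.5214669704437256, -0.27499842643737793), (0.13816402852535248, 0.25808802247047424), 77.9331283569336)
cu px [[504, 216], [509, 223], [490, 319]]
[[0.6371, -0.2193], [0.623, -0.2281], [0.4394, -0.1806]] [[0.6464, -0.238], [0.6314, -0.2472], [0.4366, -0.1969]]
jar [[0.78062125 0.02977936]]
blueR [[0.38350155 0.06457365]]
blueL [[ 0.79851865 -0.19539956]]
tiprack [[0.70790317 0.29524009]]
```

View pics/c.png

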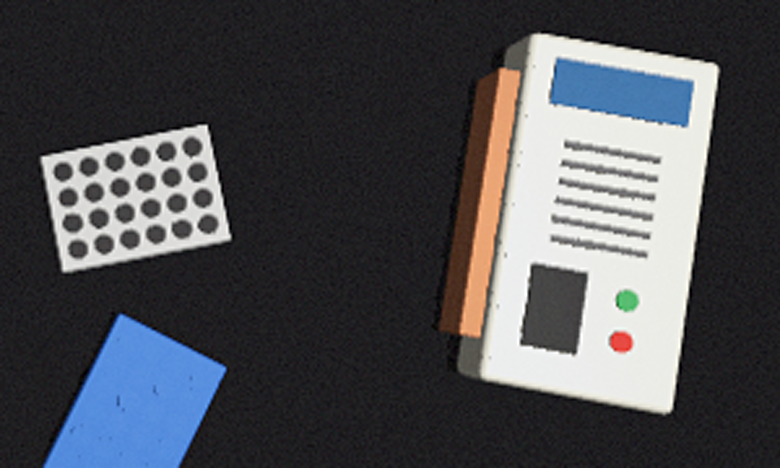

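Block centre is about (0.549, 0.060), long axis at 99°, sides measured 90.7 x 130 mm, which matches. The plate face is near (0.540, -0.192) with its outward normal at about 77°, so the block must turn about +68° CCW and slide about 0.2 m towards -y. First I'll push the +y short side near its -x corner with the fingers shut, then push the far long side with the fingers open.

```bash
python3 - <<'E'
from h import *
d=bot.get_image("top")
print("cu top",ray(d,[(501.5,216.9),(486.5,319.2)],.056)); print("cu bot",ray(d,[(495.4,220),(479.2,316.9)],.002))
print("decoy",ray(d,[(357,311),(397,331),(368,391),(327,372)],.045))
E
python3 -m jog '[[[0.7,-0.75,0,0,0,-1,1],[0.7,-0.75,0,0,0,-1,1],[0.7,-0.75,0,0,0,-1,1],[0.7,-0.75,0,0,0,-1,1],[0.7,-0.75,0,0,0,-1,1],[0.7,-0.75,0,0,0,-1,1],[0.7,-0.75,0,0,0,-1,1],[0.7,-0.75,0,0,0,-1,1],[0.7,-0.75,0,0,0,-1,1],[0.7,-0.75,0,0,0,-1,1],[0.7,-0.75,0,0,0,-1,1],[0.7,-0.75,0,0,0,-1,1]]]' 40
```

```text
cu top [[ 0.63547048 -0.21443793]
 [ 0.4391346  -0.17397924]]
cu bot [[ 0.63857392 -0.21992651]
 [ 0.44137017 -0.17550539]]
decoy [[ 0.4605419   0.07182438]
 [ 0.42013596 -0.0043798 ]
 [ 0.30778344  0.05553761]
 [ 0.34509643  0.13335453]]
clock: 1.4
ee_pos: [0.5095, 0.2827, 0.2524]
eef_rot: [0.997, 0.074, -0.001, -0.0]
force: [-0.1, 0.1, 0.2]
finger_gap: 0.0002
```

```bash
python3 -m jog '[[[0.006,-0.28,0,0,0,-0.34,1],[0.006,-0.28,0,0,0,-0.34,1],[0.006,-0.28,0,0,0,-0.34,1],[0.006,-0.28,-0.12,0,0,-0.34,1],[0.006,-0.28,-0.24,0,0,-0.34,1],[0.006,-0.28,-0.36,0,0,-0.34,1],[0.006,-0.28,-0.44,0,0,-0.34,1],[0.006,-0.28,-0.48,0,0,-0.34,1],[0.006,-0.28,-0.52,0,0,-0.34,1],[0.006,-0.28,-0.52,0,0,-0.34,1],[0.006,-0.28,-0.52,0,0,-0.34,1]]]'
python3 - <<'E'
from rig import bot
print(bot.tips_ahead,bot.sense()["force"])
E
```

```text
clock: 2.5
ee_pos: [0.5115, 0.172, 0.0447]
eef_rot: [0.995, -0.102, -0.001, -0.001]
force: [0.8, -0.1, 0.5]
finger_gap: -0.0003
0.022 [ 0.84114977 -0.06451184  0.53790234]
```

```bash
python3 -m jog '[[[0,-0.05,0,0,0,0,1],[0,-0.085,0,0,0,0,1],[0,-0.10,0,0,0,0,1],[0,-0.115,0,0,0,0,1],[0,-0.13,0,0,0,0,1],[0,-0.145,0,0,0,0,1],[0,-0.16,0,0,0,0,1],[0,-0.175,0,0,0,0,1],[0,-0.19,0,0,0,0,1],[0,-0.205,0,0,0,0,1],[0,-0.22,0,0,0,0,1],[0,-0.22,0,0,0,0,1]]]'
python3 - <<'E'
from h import *
d=bot.get_image("top");cv2.imwrite("pics/t1.png",d["color"][150:400,250:600,::-1].repeat(2,0).repeat(2,1))
E
```

```text
clock: 3.7
ee_pos: [0.5116, 0.0852, 0.0455]
eef_rot: [0.995, -0.102, -0.001, -0.002]
force: [-2.1, 3.1, 3.2]
finger_gap: -0.0
```

View pics/t1.png

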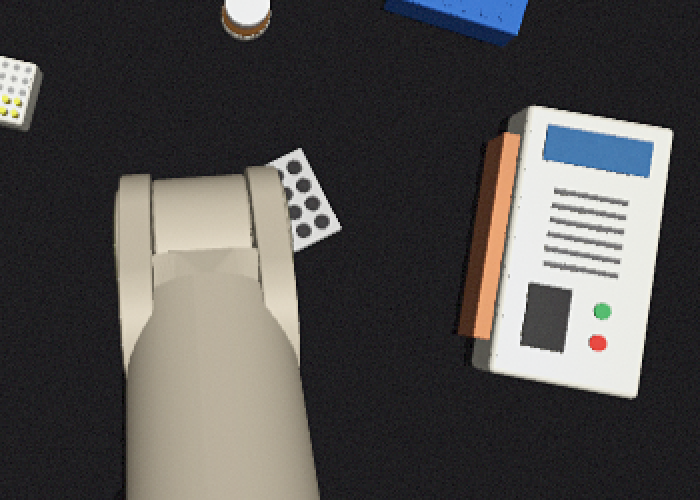

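The view shows the block partly under the forearm, with its -y short edge running from (401,225) to (420,264) in full-image pixels.

```bash
cat >> h.py <<'E'
PM=np.array([.5386,-.196]);PN=np.array([.210,.978]);PT=np.array([.978,-.210])
E
python3 - <<'E'
from h import *
d=bot.get_image("top")
w=ray(d,[(401.5,225),(420.5,264),(396.5,276)],.045);e=w[1]-w[0];L=np.linalg.norm(e);u=e/L
n=np.array([-u[1],u[0]]); 
if n[1]<0:n=-n
c=(w[0]+w[1])/2+.065*n
print(w,L,"long ang",np.degrees(np.arctan2(n[1],n[0])),"c",c)
print("rel plate: normal",(c-PM)@PN,"tang",(c-PM)@PT)
E
```

```text
[[ 0.6274515  -0.02154541]
 [ 0.54893516 -0.0554802 ]
 [ 0.52670152 -0.00766056]] 0.08553587034981756 long ang 113.37401794828462 c [0.56240577 0.02115295]
rel plate: normal 0.2173747965179906 tang -0.02232007697973262
```

```bash
python3 -m jog '[[[0,0.03,0,0,0,0,1],[-0.045,0.03,0,0,0,0,1],[-0.045,0.01,0,0,0,0,1],[-0.045,-0.005,0,0,0,0,1],[-0.044,-0.02,0,0,0,0,1],[-0.042,-0.035,0,0,0,0,1],[-0.04,-0.05,0,0,0,0,1],[-0.038,-0.065,0,0,0,0,1],[-0.036,-0.08,0,0,0,0,1],[-0.034,-0.095,0,0,0,0,1],[-0.032,-0.11,0,0,0,0,1],[-0.032,-0.11,0,0,0,0,1]]]'
python3 - <<'E'
from h import *
d=bot.get_image("top");cv2.imwrite("pics/t2.png",d["color"][150:400,250:600,::-1].repeat(2,0).repeat(2,1))
E
```

```text
clock: 5.0
ee_pos: [0.4987, 0.0406, 0.0452]
eef_rot: [0.995, -0.103, -0.001, -0.001]
force: [-2.5, 1.6, 2.0]
finger_gap: -0.0002
```

View pics/t2.png

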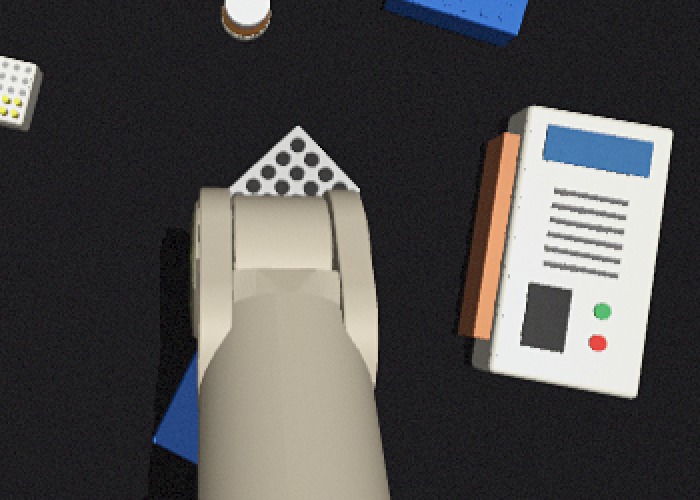

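The block has turned a lot. Its +x corner is at (398,213), the -y corner near (430,244), and the rear long edge runs through (365,245).

Run:
```python
from h import *
d=bot.get_image("top")
w=ray(d,[(398.5,213),(430,243.5),(366,244)],.045);e=w[1]-w[0];L=np.linalg.norm(e);u=e/L
l=w[2]-w[0];l/=np.linalg.norm(l)
print(w,L,"long ang",np.degrees(np.arctan2(l[1],l[0])),np.degrees(np.arctan2(u[1],u[0]))+180)
a=np.radians((np.degrees(np.arctan2(l[1],l[0]))+np.degrees(np.arctan2(u[1],u[0]))+270-180)/2)
n=np.array([np.cos(a),np.sin(a)]); s=np.array([np.sin(a),-np.cos(a)])
c=w[0]+.065*n-.045*s
print(np.degrees(a),"c",c,"rel plate: normal",(c-PM)@PN,"tang",(c-PM)@PT)
print("rear face mid",c+.045*s,"normal",s,"+y end corner rear",c+.045*s+.065*n,"front",c-.045*s+.065*n)
```

```text
[[ 0.65173946 -0.01659764]
 [ 0.58885568 -0.07588713]
 [ 0.59167516  0.04990996]] 0.08642692099212977 long ang 132.08580268108363 43.314864465553
42.70033357331832 c [0.66899128 0.06055399] rel plate: normal 0.27829197499764 tang 0.07364632918157421
rear face mid [0.69950865 0.02748302] normal [ 0.67816395 -0.73491065] +y end corner rear [0.74727785 0.07156367] front [0.68624309 0.13770563]
```

```bash
python3 -m jog '[[[0.006,-0.0065,0,0,0,0,1],[0.012,-0.0125,0,0,0,0,1],[0.019,-0.0185,0,0,0,0,1],[0.025,-0.0245,0,0,0,0,1],[0.032,-0.03,0,0,0,0,1],[0.039,-0.0355,0,0,0,0,1],[0.046,-0.0405,0,0,0,0,1],[0.053,-0.0455,0,0,0,0,1],[0.061,-0.05,0,0,0,0,1],[0.068,-0.0545,0,0,0,0,1],[0.076,-0.059,0,0,0,0,1],[0.076,-0.059,0,0,0,0,1]]]'
python3 -m jog '[[[-0.05,0.03,0,0,0,0,1],[-0.06,0.04,0.1,0,0,0,1],[-0.06,0.12,0.25,0,0,0,0],[-0.06,0.24,0.3,0,0,0,-1],[-0.06,0.36,0.3,0,0,0,-1],[-0.06,0.48,0.3,0,0,0,-1],[-0.06,0.5,0.3,0,0,0,-1]]]'
python3 - <<'E'
from h import *
d=bot.get_image("top");im=d["color"].astype(int);R,G,B=im[...,0],im[...,1],im[...,2]
yy,xx=np.mgrid[:480,:640]
m=(R>90)&(abs(R-B)<25)&(xx>310)&(xx<476)&(yy>175)&(yy<330)
cv2.imwrite("pics/t3.png",d["color"][150:400,250:600,::-1].repeat(2,0).repeat(2,1))
q,h=quad(m);w=ray(d,h,.045).astype(np.float32);r=cv2.minAreaRect(w);print(q.tolist(),r)
c=np.array(r[0]);print("rel",(c-PM)@PN,(c-PM)@PT,bot.sense()["ee_pos"])
E
```

```text
clock: 6.3
ee_pos: [0.5286, 0.0172, 0.0448]
eef_rot: [0.995, -0.102, -0.002, -0.001]
force: [-4.8, 2.6, 1.4]
finger_gap: 0.0002
clock: 7.0
ee_pos: [0.5041, 0.2235, 0.1654]
eef_rot: [0.995, -0.099, -0.002, -0.002]
force: [-0.3, 0.8, -0.3]
finger_gap: 0.0721
[[402, 196], [435, 224], [393, 273], [360, 243]] ((0.6100466847419739, -0.012345865368843079), (0.09033448994159698, 0.13047274947166443), 48.34516525268555)
rel 0.19461754746508597 0.031307489405107525 [0.50371569 0.22468982 0.16482202]
```

View pics/t3.png

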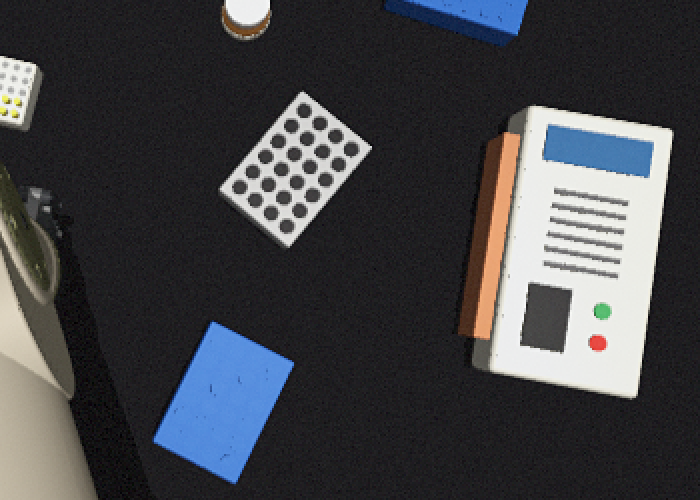

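Block now at (0.610, -0.012), long axis 138°: 30° still to turn, 150 mm to go, 31 mm off the middle towards +x. Next, open fingers flush on the rear long side.

```bash
python3 -m jog '[[[0.12,-0.1,0,0,0,-0.14,-1],[0.2,-0.2,0,0,0,-0.28,-1],[0.3,-0.3,0,0,0,-0.42,-1],[0.42,-0.415,0,0,0,-0.505,-1],[0.423,-0.415,0,0,0,-0.505,-1],[0.423,-0.415,-0.1,0,0,-0.505,-1],[0.423,-0.415,-0.2,0,0,-0.505,-1],[0.423,-0.415,-0.28,0,0,-0.505,-1],[0.423,-0.415,-0.325,0,0,-0.505,-1],[0.423,-0.415,-0.325,0,0,-0.505,-1],[0.423,-0.415,-0.325,0,0,-0.505,-1]]]'
```

```text
clock: 8.15
ee_pos: [0.6738, 0.0581, 0.036]
eef_rot: [0.935, -0.355, -0.0, -0.003]
force: [0.6, -0.5, 1.5]
finger_gap: 0.0854
```

Run:
```python
import numpy as np
R=.286;h0=np.radians(225.3);c=np.array([.647,.029]);p0=np.array([.6738,.0581])
for s in np.arange(0,150,6):
    h=h0+s/1000/R;p=c+R*np.array([np.sin(h)-np.sin(h0),-np.cos(h)+np.cos(h0)])
    print(s,((p-p0)/.4).round(3),round(np.degrees(h-h0)/60,3))
```

```text
0 [-0.067 -0.073] 0.0
6 [-0.077 -0.084] 0.02
12 [-0.088 -0.095] 0.04
18 [-0.098 -0.106] 0.06
24 [-0.107 -0.117] 0.08
30 [-0.117 -0.129] 0.1
36 [-0.126 -0.141] 0.12
42 [-0.135 -0.153] 0.14
48 [-0.144 -0.165] 0.16
54 [-0.152 -0.177] 0.18
60 [-0.161 -0.19 ] 0.2
66 [-0.169 -0.202] 0.22
72 [-0.176 -0.215] 0.24
78 [-0.184 -0.228] 0.26
84 [-0.191 -0.241] 0.28
90 [-0.198 -0.255] 0.301
96 [-0.204 -0.268] 0.321
102 [-0.211 -0.282] 0.341
108 [-0.217 -0.296] 0.361
114 [-0.222 -0.309] 0.381
120 [-0.228 -0.323] 0.401
126 [-0.233 -0.338] 0.421
132 [-0.238 -0.352] 0.441
138 [-0.242 -0.366] 0.461
144 [-0.247 -0.38 ] 0.481
```

```bash
python3 -m jog '[[[-0.035,-0.038,0,0,0,0,-1],[-0.055,-0.06,0,0,0,0,-1],[-0.067,-0.073,0,0,0,0,-1],[-0.077,-0.084,0,0,0,0.02,-1],[-0.088,-0.095,0,0,0,0.04,-1],[-0.098,-0.106,0,0,0,0.06,-1],[-0.107,-0.117,0,0,0,0.08,-1],[-0.117,-0.129,0,0,0,0.1,-1],[-0.126,-0.141,0,0,0,0.12,-1],[-0.135,-0.153,0,0,0,0.14,-1],[-0.144,-0.165,0,0,0,0.16,-1],[-0.144,-0.165,0,0,0,0.16,-1]]]'
python3 - <<'E'
from h import *
s=bot.sense();print(s["force"])
d=bot.get_image("side");cv2.imwrite("pics/s4.png",d["color"][60:300,180:560,::-1].repeat(2,0).repeat(2,1))
E
```

```text
clock: 9.35
ee_pos: [0.6179, -0.0061, 0.038]
eef_rot: [0.962, -0.274, 0.001, -0.004]
force: [2.3, 3.7, 2.1]
finger_gap: 0.0856
[2.28674994 3.70337607 2.08362119]
```

View pics/s4.png

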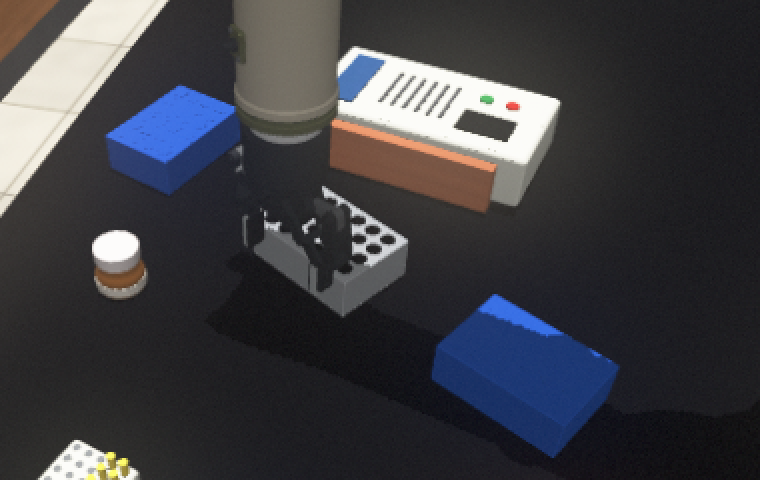

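Both fingers lie on the rear long side, at crop (255,220) and (325,270), and the block is flat. I'll continue the arc.

```bash
python3 -m jog '[[[-0.012,-0.016,-0.003,0,0,0.017,-1],[-0.021,-0.029,-0.005,0,0,0.037,-1],[-0.029,-0.041,-0.005,0,0,0.057,-1],[-0.036,-0.054,-0.005,0,0,0.077,-1],[-0.044,-0.067,-0.005,0,0,0.097,-1],[-0.051,-0.08,-0.005,0,0,0.117,-1],[-0.058,-0.094,-0.005,0,0,0.138,-1],[-0.064,-0.107,-0.005,0,0,0.158,-1],[-0.071,-0.121,-0.005,0,0,0.178,-1],[-0.077,-0.135,-0.005,0,0,0.198,-1],[-0.082,-0.148,-0.005,0,0,0.218,-1],[-0.088,-0.162,-0.005,0,0,0.238,-1]]]'
python3 - <<'E'
from h import *
s=bot.sense();p=s["ee_pos"][:2];q=s["eef_rot"];print("tcp rel",(p-PM)@PN,(p-PM)@PT,"x ang",np.degrees(2*np.arctan2(q[1],q[0])),s["ee_pos"],s["force"])
d=bot.get_image("side");cv2.imwrite("pics/s5.png",d["color"][60:300,180:560,::-1].repeat(2,0).repeat(2,1))
E
```

```text
clock: 10.6
ee_pos: [0.5843, -0.0679, 0.0372]
eef_rot: [0.989, -0.151, 0.002, -0.006]
force: [1.3, 8.7, 6.4]
finger_gap: 0.085
tcp rel 0.1349009691784891 0.017825062933122676 x ang -17.32726989550227 [ 0.58433541 -0.06788493  0.03719121] [1.34650128 8.70513555 6.36739502]
```

View pics/s5.png

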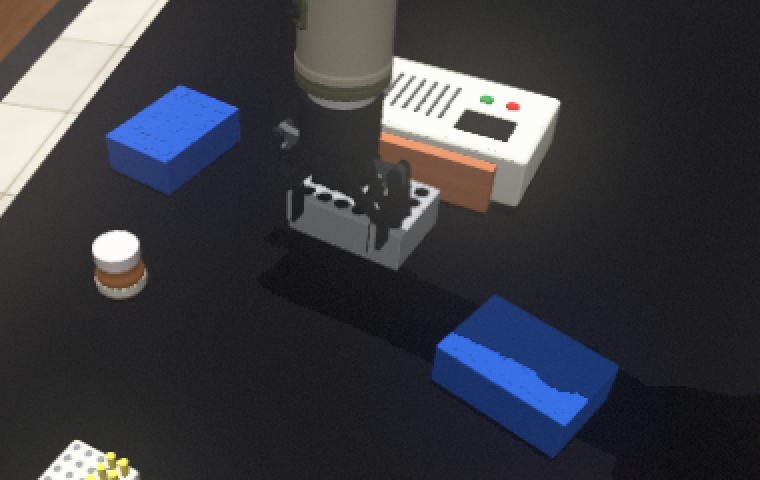

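```bash
python3 -m jog '[[[-0.003,-0.012,0,0,0,0.02,-1],[-0.005,-0.024,0,0,0,0.035,-1],[-0.007,-0.034,0,0,0,0.05,-1],[-0.01,-0.044,0,0,0,0.065,-1],[-0.012,-0.054,0,0,0,0.08,-1],[-0.014,-0.063,0,0,0,0.09,-1],[-0.016,-0.07,0,0,0,0.09,-1],[-0.0165,-0.075,0,0,0,0.09,-1],[-0.0165,-0.075,0,0,0,0.09,-1]]]'
python3 -m jog '[[[-0.001,-0.004,0,0,0,0,-1],[-0.002,-0.008,0,0,0,0,-1],[-0.0025,-0.012,0,0,0,0,-1],[-0.0025,-0.012,0,0,0,0,-1]]]'
```

```text
clock: 11.55
ee_pos: [0.5774, -0.0988, 0.0374]
eef_rot: [0.995, -0.103, 0.001, -0.006]
force: [-0.1, 4.4, 2.2]
finger_gap: 0.0856
clock: 11.95
ee_pos: [0.5773, -0.0991, 0.0375]
eef_rot: [0.995, -0.102, 0.002, -0.009]
force: [2.3, 13.6, 1.3]
finger_gap: 0.0854
```

```bash
python3 -m jog '[[[-0.003,-0.014,0,0,0,0,-1],[-0.005,-0.024,0,0,0,0,-1],[-0.007,-0.034,0,0,0,0,-1],[-0.007,-0.034,0,0,0,0,-1],[-0.007,-0.034,0,0,0,0,-1]]]'
python3 -m jog '[[[0.01,0.05,0,0,0,0,-1],[0.03,0.15,0.0,0,0,0,-1],[0.03,0.2,0.1,0,0,0,-1],[0.03,0.3,0.25,0,0,0,-1],[0.0,0.45,0.35,0,0,0,-1],[-0.05,0.6,0.45,0,0,0,-1],[-0.1,0.75,0.5,0,0,0,-1],[-0.1,0.85,0.5,0,0,0,-1],[-0.1,0.9,0.5,0,0,0,-1],[-0.1,0.9,0.5,0,0,0,-1]]]'
python3 - <<'E'
from h import *
d=bot.get_image("top");im=d["color"].astype(int);R,G,B=im[...,0],im[...,1],im[...,2]
yy,xx=np.mgrid[:480,:640]
m=(R>140)&(abs(R-B)<25)&(xx>400)&(xx<486)&(yy>180)&(yy<340)
o=cv2.resize(d["color"][180:360,420:600],None,fx=3,fy=3,interpolation=cv2.INTER_CUBIC)
cv2.imwrite("pics/t6.png",o[...,::-1])
q,h=quad(m);w=ray(d,h,.045).astype(np.float32);r=cv2.minAreaRect(w);print(q.tolist(),r)
c=np.array(r[0]);print("rel",(c-PM)@PN,(c-PM)@PT,bot.sense()["ee_pos"])
E
```

```text
clock: 12.45
ee_pos: [0.5774, -0.099, 0.0376]
eef_rot: [0.995, -0.097, 0.002, -0.016]
force: [6.6, 36.3, 1.3]
finger_gap: 0.0857
clock: 13.45
ee_pos: [0.5367, 0.2637, 0.2388]
eef_rot: [0.995, -0.096, 0.002, -0.017]
force: [0.4, 0.2, -0.1]
finger_gap: 0.0854
[[485, 225], [485, 291], [443, 283], [454, 219]] ((0.5645548105239868, -0.1504390388727188), (0.0823308676481247, 0.1298835277557373), 78.2135009765625)
rel 0.05000913019251824 0.015816002855730087 [0.53486    0.27121641 0.2396955 ]
```

View pics/t6.png

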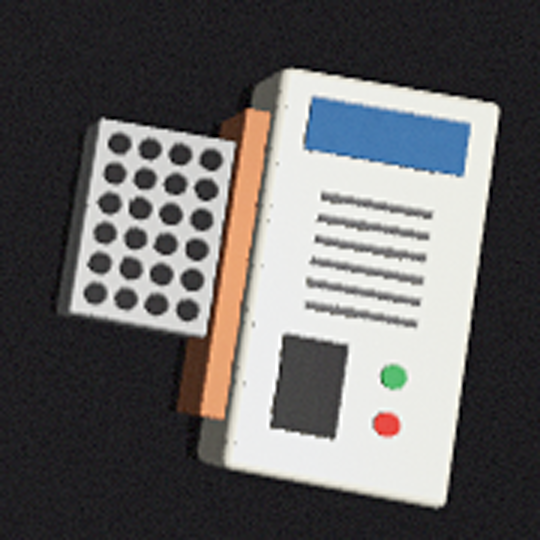

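The picture shows the block beside the copper, its top edge from (498,227) to (489,292), well inside both copper ends. My mask cut off at column 486, so I'm re-measuring.

Run:
```python
from h import *
d=bot.get_image("top");im=d["color"].astype(int);R,G,B=im[...,0],im[...,1],im[...,2]
yy,xx=np.mgrid[:480,:640]
line=496+ (227-yy)*.145+6
m=(R>140)&(abs(R-B)<25)&(xx>400)&(xx<line)&(yy>200)&(yy<310)
q,h=quad(m);w=ray(d,h,.045).astype(np.float32);r=cv2.minAreaRect(w);print(q.tolist(),r)
c=np.array(r[0]);print("rel",(c-PM)@PN,(c-PM)@PT)
w=ray(d,[(498.3,227.3),(489,292),(453.7,219.7),(443.3,284.3)],.045)
print([( (p-PM)@PN,(p-PM)@PT) for p in w])
```

```text
[[497, 227], [488, 291], [443, 283], [454, 219]] ((0.5637210011482239, -0.1536327302455902), (0.08873675763607025, 0.12987248599529266), 77.98648834228516)
rel 0.04671060006093981 0.015671212474536924
[(np.float64(0.002079096664348851), np.float64(0.07961908240874005)), (np.float64(0.0006152035377093093), np.float64(-0.049132962094724765)), (np.float64(0.09002817313232557), np.float64(0.07905939226231509)), (np.float64(0.08953419571187876), np.float64(-0.05053711142003545))]
```

```bash
python3 -c "
from rig import bot
print(bot.sense()['force'],abs(bot.sense()['joint_vel']).max(),bot.close_job())"
```

```text
the job is handed in; nothing more can be done
[-1.18442286  0.23671485 -0.03822193] 0.07516653886715369 None
```

The block is against the copper plate and the job is handed in. It was ready after about 13.5 s of robot time; `close_job` gives no verdict.

**How:** I turned the block with three pushes on its short side, fingers shut. I then opened the fingers, laid both on the rear long side and swept the block round onto the plate. The final press reached 36 N with no further movement, so the block was hard against the plate. After that I backed the arm off and up.

**Last checks, from the top camera:**

| Check | Measured | Limit |
|---|---|---|
| Block centre to plate face | 45–46.7 mm | 49 mm |
| Angle to plate | about 0.01 rad or less | 0.04 rad |
| Offset from plate middle | about 16 mm | 37 mm |

- **First reading off:** the first measurement at the plate gave 50 mm, because my image mask cut off the block's edge. The corrected mask and hand-picked corners gave the figures in the table.
- **Bystanders:** the paths were planned clear of them and nothing looked moved in the pictures, but I did not measure their positions again at the end.
- **Arm:** at hand-in it was up and away from everything, still settling slightly (0.075 rad/s at most).

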